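Weigh by feel, line up and press a bundle of cartons

ROBOT

A 6-joint arm with a two-finger parallel gripper is mounted at the origin on a cart in front of the work surface, level with it; the furniture and walls round the work are solid. World frame = base frame: x ahead of the robot, y to its left, z up, the work surface at z = 0. Lengths are in mm, angles in rad, forces in N, time in s.
With the tool pointing down it reaches from about 350 to 975 mm from the base axis. Payload 7.1 kg.
Tool frame: the origin (TCP) lies between the finger pads; the fingertips stand 19 mm ahead of it and the grasp point (between the pads) is the TCP (ctrl.tcp_to_tips is the distance from the TCP to the fingertips, in mm); z points along the fingers, y is the line along which they close (so a half turn about z gives the same grasp; the last joint's range is limited). The gripper opens to 88 mm and grips with 3 to 60 N. Pads are 20 mm wide; open, the fingers measure 115 mm over their backs; the gripper's body (75 mm by 178 mm) begins 61 mm behind the grasp point.
Start: joints at [1.101, 0.423, 1.63, -0, 1.089, -0.019], TCP at [272.271, 562.56, 241.675] pointing down, gripper open.
Joint ranges: [-3, 3], [-0.9, 2.11], [0.09, 2.58], [-1.31, 4.45], [0.11, 2.69], [-2.54, 2.54]. Speed limits (rad/s): [2.39, 2.39, 3.01, 3.14, 3.14, 3.14].

INTERFACE

Orientations are given as a rotation vector (axis times angle).
In Python, from workcell import status, optics, ctrl gives the robot as it stands. The module is installed in compiled form; this text tells all that it offers.
- The arm moves only by the shell command python3 -m inch 'ROWS'. ROWS is JSON, a list that holds one entry, the list of rows, each a list of 7 numbers: the shift along the tool's x, y, z in mm, then the turn, a rotation vector about the tool's x, y, z in rad, then the opening in per cent of the stroke, from 0 (shut) to 100 (fully open). A call has 1 to 20 rows; each row is the pose to reach, as a shift and turn from the pose commanded when the call began, along the tool's axes at that moment; what a row does not reach only later rows make up. A row lasts 1/10 s, in which the tool goes at most 50 mm and 8.59 degrees, less where a joint would pass 70% of its speed; a pose out of reach is approached as far as the arm can. A call with a gripper value outside its range is refused whole. The fingers move at their own pace and stop on an object; the grip force is fixed at half the most. Time passes only in rows, so rows that repeat a pose let the fingers close. It gives the time, the measured TCP pose, the force, the opening and the grip force at its end, in the units of the state.
- status.get_obs(): the state, without advancing time (a new reading comes with each control period).
- optics.get_image(name): name is "scene" or "top"; returns a dict with "frame" (420x560x3 uint8, red, green, blue), "fx", "fy", "cx", "cy" (pixels), "rvec" (rotation vector, rad) and "tvec" (3), from world to camera coordinates, as OpenCV has them. Camera axes: x right, y down, z forward; pixel columns grow to the right and rows downward; lengths in mm; the calibration is good to about 2 mm. A picture is of the moment at which its call begins. There is no depth.
- ctrl.close_job(): hands the job in; it is judged then, once.
The state is a dict: "t": time; "qpos": joint angles; "qvel": joint speeds; "joint_torque": joint torques, N m; "ee_pos": TCP position; "orientation": TCP orientation; "ft_force": force on the tool from outside, world axes, zero at the start; "moment": the same for the moment, N m; "width": finger opening in mm; "grasp_force": force on a finger pad.
Only numpy, scipy, OpenCV 4.12 (cv2) and the standard library are available. Lean on these libraries where they do the work, as an engineer would, in place of code of your own. Each camera call takes 0.05 s, during which the arm holds its last target. There are 200 camera calls.

TASK

One order of look-alike blue-and-white cartons is to be bundled, but some were packed short. Wind the press's sprung plate fully back to its stop with the crank; then lift the cartons one by one to feel their weight, stand the light, short-filled ones upright in the red tray and the full ones upright on the press bed, in line between the stop and the plate with their broad faces toward each other, and wind the crank until you feel the plate bear firmly on the closed-up row, without crushing it; leave it clamped like that and do not disturb the other things on the table.

Things in the scene. Friction and masses are not known exactly. Their poses are not given: they have to be found in the camera images.
- carton_a: sealed medicine carton, white with a dark blue band round its top, 45 (x) x 61 (y) x 75 (z) mm; origin at the centre of its underside, z up. All cartons look alike and any of them may be full (0.26 to 0.34 kg) or short-filled (0.09 to 0.14 kg): only its weight tells. Easily taken from above across its 61 mm width. May be absent (None).
- carton_b: sealed medicine carton, white with a dark blue band round its top, 45 (x) x 61 (y) x 75 (z) mm; origin at the centre of its underside, z up. All cartons look alike and any of them may be full (0.26 to 0.34 kg) or short-filled (0.09 to 0.14 kg): only its weight tells. Easily taken from above across its 61 mm width. May be absent (None).
- carton_c: sealed medicine carton, white with a dark blue band round its top, 45 (x) x 61 (y) x 75 (z) mm; origin at the centre of its underside, z up. All cartons look alike and any of them may be full (0.26 to 0.34 kg) or short-filled (0.09 to 0.14 kg): only its weight tells. Easily taken from above across its 61 mm width. May be absent (None).
- carton_d: sealed medicine carton, white with a dark blue band round its top, 45 (x) x 61 (y) x 75 (z) mm; origin at the centre of its underside, z up. All cartons look alike and any of them may be full (0.26 to 0.34 kg) or short-filled (0.09 to 0.14 kg): only its weight tells. Easily taken from above across its 61 mm width. May be absent (None).
- carton_e: sealed medicine carton, white with a dark blue band round its top, 45 (x) x 61 (y) x 75 (z) mm; origin at the centre of its underside, z up. All cartons look alike and any of them may be full (0.26 to 0.34 kg) or short-filled (0.09 to 0.14 kg): only its weight tells. Easily taken from above across its 61 mm width. May be absent (None).
- press: white bundling press, base 96 (x) x 365 (y) mm, fixed on the table, place and heading vary; origin on the table under the bed, long axis y. Flat bed with its top at z = 24 mm; the fixed stop's face is at y = -185 mm, looking to +y; the sprung plate comes from +y toward it. The gear head with the crank is at y = 74 to 150 mm, 80 mm high.
- bed_stop (a point): point on the bed's top at the foot of the stop's face, middle of the bed; axes as the press (y along the bed away from the stop, z up). The stop is 60 mm high. Two 8 mm guide rods run along the bed (inner faces at x = +-36 mm, tops 18 mm above the bed); cartons stand between them.
- plate_face (a point): middle of the sprung plate's pressing face, at the height of the bed's top; axes as the press. Plate 64 mm wide, 61 mm high. Fully back it is 190 mm from the stop; it starts nearer. It is sprung on its carriage: begins to give at about 5 N, takes 1.2 N more per mm, is solid after 14 mm (about 22 N).
- plate: the sprung plate itself, named for its contact force; use plate_face for its place.
- crank (a joint): angle of the crank, rad: 0 = plate fully back at its hard stop, growing as the crank turns clockwise seen from above and moves the plate toward the fixed stop, 8 mm per rad (50 mm a turn). Stays where it is left; friction takes about 3 to 5 N at the grip. Each newton of plate force adds about 0.18 N at the grip, so the resistance jumps once the spring is solid.
- crank_axis (a point): point on the upright axis of the crank at the height of the middle of its grip (128 mm above the table).
- crank_knob (a point): middle of the crank's upright black grip, which spins freely on its pin: 23 mm thick, 52 mm tall (98 to 150 mm above the table), 45 mm from the crank's axis. The crank arm below it ends 96 mm above the table.
- reject_tray: fixed low red tray, 90 (x) x 130 (y) mm outside, walls 3 mm thick and 22 mm high, floor 3 mm thick; origin at the centre of its underside. Holds two cartons side by side along y, with their 61 mm width along x.
- blue_carton: bystander: larger loose dark blue and white carton, 75 x 63 x 83 mm, origin at the centre of its underside; leave alone.
- strip_pack: bystander: loose pack of tablet strips, 46 x 83 x 37 mm, origin at the centre of its underside; leave alone.
There are look-alikes about, which are no part of the job. Leave any orange look-alike of the carton_e alone.

How it is judged:
By the outcome, as a careful person would: the job done as asked, in the order asked, and still so for the second after the job is handed in, with the robot touching nothing.
Of carton_a, carton_b, carton_c, carton_d, carton_e only 4 to 5 are there at a start; the rules pass over those that are not, and their reading is None.
At some moment in a run one of carton_a, carton_b, carton_c, carton_d, carton_e may be knocked a few centimetres aside while the robot is not near it.
It also fails if it takes over 210 s, if anything falls off the work surface, if the arm or the gripper's body presses on something with over 40 N, if the wrist force passes 120 N, or if a joint passes its speed limit or range.

## Working session

There is one attempt and no reset: what is moved stays moved. The work goes in short steps, Python scripts to look and compute and a shell command to move; the robot and the scene stay as the last step left them, time stands still between calls to the robot, and variables do not carry over. Pictures are saved under pics/ and viewed, at most 14 in all, crops included, and the job is handed in when it is done.

```bash
mkdir -p pics; cat > h.py <<'E'
import numpy as np, cv2
from scipy.spatial.transform import Rotation as R
from workcell import status, optics, ctrl
def snap(cam,fn,crop=None,scale=1):
    im=optics.get_image(cam); f=im["frame"][:,:,::-1]
    if crop: x0,y0,x1,y1=crop; f=f[y0:y1,x0:x1]
    f=cv2.resize(f,None,fx=scale,fy=scale,interpolation=cv2.INTER_CUBIC)
    cv2.imwrite("pics/"+fn,f); np.savez(f"cal_{cam}.npz",**im); return im
def cal(cam): return np.load(f"cal_{cam}.npz")
def px2w(cam,u,v,z):
    c=cal(cam); M=R.from_rotvec(c["rvec"].ravel()).as_matrix(); t=c["tvec"].ravel()
    d=M.T@np.array([(u-c["cx"])/c["fx"],(v-c["cy"])/c["fy"],1]); o=-M.T@t
    return o+d*(z-o[2])/d[2]
def w2px(cam,p):
    c=cal(cam); M=R.from_rotvec(c["rvec"].ravel()).as_matrix(); q=M@np.array(p)+c["tvec"].ravel()
    return c["fx"]*q[0]/q[2]+c["cx"], c["fy"]*q[1]/q[2]+c["cy"]
def shift(target):
    "tool-frame shift to a world TCP point, and current yaw of tool y"
    o=status.get_obs(); r=R.from_rotvec(o["orientation"])
    return r.inv().apply(np.array(target)-o["ee_pos"])
def turn(yaw):
    "tool z turn (rad) to bring closing line to world angle yaw (mod pi), tool down"
    o=status.get_obs(); y=R.from_rotvec(o["orientation"]).as_matrix()[:,1]
    a=np.arctan2(y[1],y[0]); d=(yaw-a+np.pi/2)%np.pi-np.pi/2
    return -d
E
python3 - <<'E'
from h import *
for c in("scene","top"):
    im=snap(c,c+"0.png",scale=1.42); M=R.from_rotvec(np.ravel(im["rvec"])).as_matrix(); print(c,-M.T@np.ravel(im["tvec"]),im["fx"])
o=status.get_obs(); print(o); print(R.from_rotvec(o["orientation"]).as_matrix().round(3))
E
```

```text
scene [-445.7961919  -661.77317504 1259.06417442] 530.7745626129764
top [ 428.30087339 -165.20082462 1146.97201495] 387.76778192026535
{'t': 0.1, 'qpos': array([ 1.10098772e+00,  4.23760262e-01,  1.63055414e+00, -3.01822179e-06,
        1.08857264e+00, -1.89955587e-02]), 'qvel': array([-0.00173161,  0.0001343 , -0.00279041, -0.00160805,  0.0010959 ,
        0.00295565]), 'joint_torque': array([-2.81298662e-05, -5.45612097e+01, -2.74323785e+01,  6.43944182e-02,
        1.88402814e-02, -4.64981440e-05]), 'ee_pos': array([272.08799328, 562.18033828, 241.00535051]), 'orientation': array([-7.02082482e-01, -3.06181794e+00,  1.97362420e-03]), 'ft_force': array([ 0.19531179, -0.07199615, -0.55610766]), 'moment': array([ 0.0120995 , -0.00282884, -0.03124904]), 'grasp_force': 0.0, 'width': 87.8025876562158}
[[-0.9    0.436 -0.001]
 [ 0.436  0.9   -0.001]
 [ 0.    -0.001 -1.   ]]
```

View pics/top0.png

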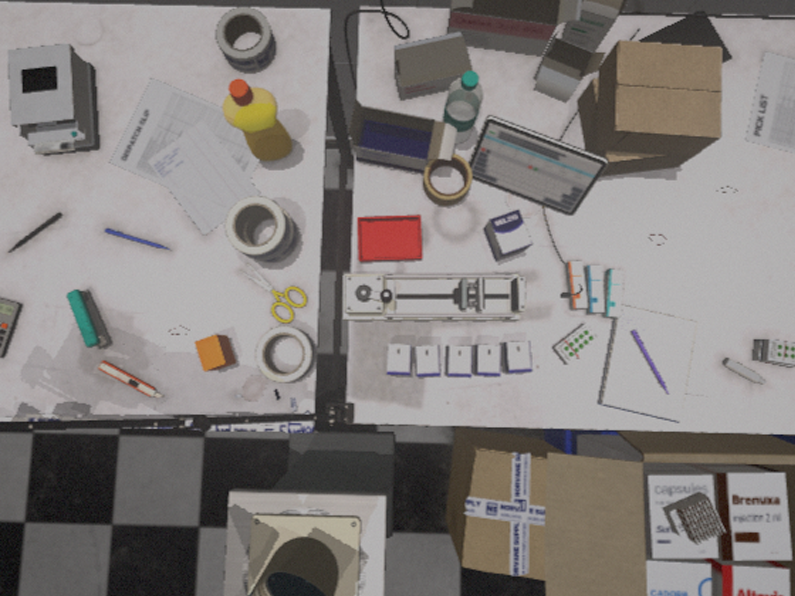

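View pics/scene0.png

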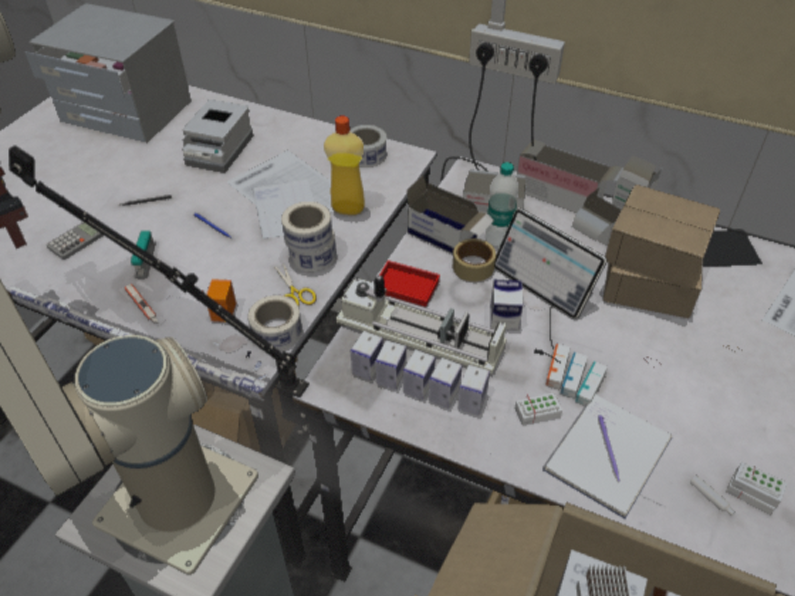

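The top view shows five white-blue cartons in a row at about (398..518, 360). The press is at (345–525, 295) with its crank at the left end, around (375, 293), and the red tray is at (390, 238). Look-alikes are the orange box (213, 352), the bystander carton (508, 233) and the strip packs (575, 343). I'll crop closer.

```bash
python3 - <<'E'
from h import *
snap("top","c1.png",(236,145,386,270),5)
E
```

```text
(no output)
```

View pics/c1.png

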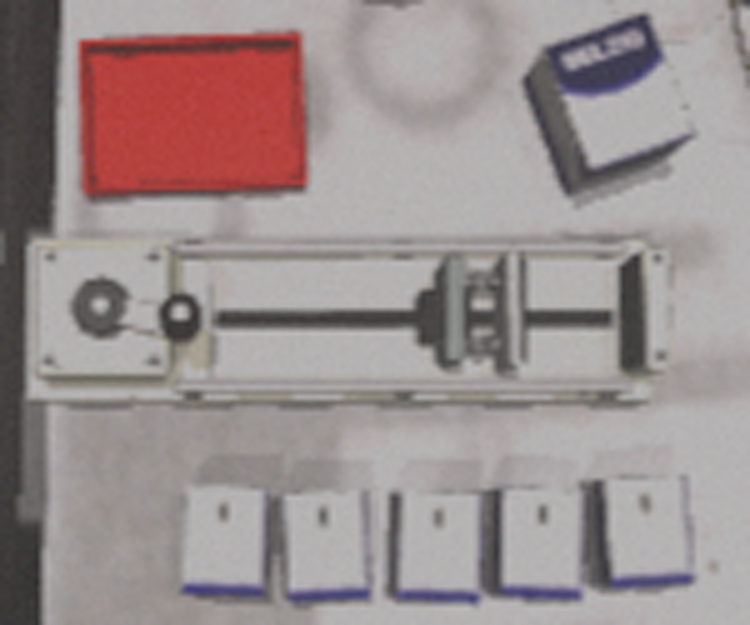

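```bash
python3 - <<'E'
from h import *
def P(n,cx,cy,z):
    p=px2w("top",(cx+.5)/5-.5+236,(cy+.5)/5-.5+145,z); print(n,p.round(1)); return p
for n,q in dict(A=[(190,487),(270,487),(265,585),(183,585)],B=[(285,492),(370,490),(368,592),(290,594)],C=[(398,492),(480,492),(478,595),(398,595)],D=[(500,488),(584,488),(580,590),(502,592)],E=[(605,478),(687,478),(692,575),(612,578)]).items():
    w=np.array([px2w("top",(a+.5)/5-.5+236,(b+.5)/5-.5+145,75)[:2] for a,b in q]); print(n,w.mean(0).round(1),"x len",np.ptp(w[:,0]).round(),"widths",np.linalg.norm(w[0]-w[1]).round(),np.linalg.norm(w[2]-w[3]).round(), "ang",np.degrees(np.arctan2(*( (w[0]+w[1]-w[2]-w[3])[::-1]))).round(1))
P("knob",180,314,150);P("hub",100,307,110);P("hub96",100,307,96)
P("stopfoot",617,315,24);P("stoptopedge",643,310,84);P("platetop front",523,310,85);P("plate top front c",523,312,85)
for c in [(80,40),(300,33),(307,188),(90,197)]: P("tray",*c,22)
for c in [(28,240),(650,240),(650,400),(30,400)]: P("base",*c,15)
P("rodU L",200,247,38);P("rodU R",620,247,38);P("rodL L",200,382,38);P("rodL R",620,382,38)
for c in [(40,250),(165,245),(170,375),(40,378)]: P("head",*c,80)
E
```

```text
A [ 423.5 -177.2] x len 55.0 widths 44.0 45.0 ang -2.1
B [ 421.7 -232.8] x len 58.0 widths 47.0 43.0 ang 1.9
C [ 422.4 -293.3] x len 57.0 widths 45.0 44.0 ang 0.1
D [ 426.  -349.8] x len 58.0 widths 46.0 43.0 ang -0.2
E [ 434.2 -408.7] x len 56.0 widths 45.0 44.0 ang 3.5
knob [ 537.2 -149.3  150. ]
hub [ 544.3 -105.5  110. ]
hub96 [ 545.8 -104.7   96. ]
stopfoot [ 556.8 -401.6   24. ]
stoptopedge [ 553.1 -403.3   84. ]
platetop front [ 551.3 -337.1   85. ]
plate top front c [ 550.2 -337.1   85. ]
tray [713.1 -83.6  22. ]
tray [ 720.6 -213.9   22. ]
tray [ 627.5 -219.9   22. ]
tray [619.  -92.5  22. ]
base [593.6 -56.3  15. ]
base [ 602.8 -422.8   15. ]
base [ 508.4 -422.9   15. ]
base [499.2 -60.8  15. ]
rodU L [ 588.6 -158.    38. ]
rodU R [ 594.7 -400.3   38. ]
rodL L [ 510.5 -160.    38. ]
rodL R [ 516.6 -400.5   38. ]
head [578.7 -69.4  80. ]
head [ 583.2 -138.8   80. ]
head [ 510.9 -143.6   80. ]
head [507.4 -71.9  80. ]
```

```bash
python3 - <<'E'
from h import *
a=optics.get_image("scene")["frame"][90:280,0:230,::-1]; b=optics.get_image("top")["frame"][270:420,0:270,::-1]
a=cv2.resize(a,None,fx=2.05,fy=2.05);b=cv2.resize(b,(390,217))
c=np.zeros((600,800,3),np.uint8); c[:a.shape[0],:a.shape[1]]=a; c[383:600,:390]=b; cv2.imwrite("pics/rod.png",c)
snap("scene","x.png")
for p in [(330,-80,0),(330,-80,150),(330,100,0),(330,400,0),(330,400,200),(330,600,200),(272,562,241)]: print(p,np.round(w2px("scene",p)),np.round(w2px("top",p)))
E
```

```text
(330, -80, 0) [214. 269.] [247. 283.]
(330, -80, 150) [209. 236.] [242. 288.]
(330, 100, 0) [163. 249.] [185. 281.]
(330, 400, 0) [ 85. 219.] [ 83. 279.]
(330, 400, 200) [ 67. 173.] [ 41. 285.]
(330, 600, 200) [ 15. 154.] [-41. 283.]
(272, 562, 241) [  6. 159.] [-42. 310.]
```

View pics/rod.png

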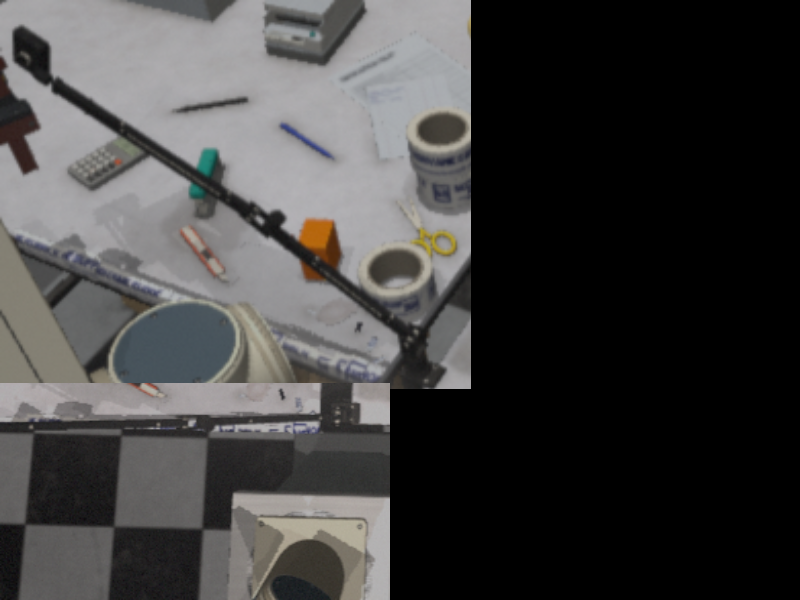

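```bash
python3 - <<'E'
from h import *
def ray(c,u,v): a=px2w(c,u,v,0); b=px2w(c,u,v,1000); return a,(b-a)/np.linalg.norm(b-a)
for s,t in [((128,105+90-90+90-0-0),(138,298)),((200,251),(228,282))]:
    a,d=ray("scene",*s);b,e=ray("top",*t); k=np.linalg.lstsq(np.c_[d,-e],b-a,rcond=None)[0]; p,q=a+k[0]*d,b+k[1]*e; print(p.round(),q.round())
E
```

```text
[308. 156. 230.] [309. 154. 230.]
[337. -34.  53.] [336. -32.  53.]
```

```bash
python3 - <<'E'
from h import *
a=np.array([337,-33,53.]);b=np.array([308.5,155,230.])
for k in (0,.5,1,1.25,1.5,1.75,2,2.25,2.5,3): p=a+k*(b-a); print(k,p.round(),np.round(w2px("scene",p)),np.round(w2px("top",p)))
E
```

```text
0 [337. -33.  53.] [200. 251.] [228. 282.]
0.5 [323.  61. 142.] [165. 224.] [187. 289.]
1 [308. 155. 230.] [128. 195.] [138. 298.]
1.25 [301. 202. 274.] [109. 180.] [109. 303.]
1.5 [294. 249. 318.] [ 89. 165.] [ 77. 309.]
1.75 [287. 296. 363.] [ 69. 148.] [ 42. 316.]
2 [280. 343. 407.] [ 47. 132.] [  2. 323.]
2.25 [273. 390. 451.] [ 25. 115.] [-43. 331.]
2.5 [266. 437. 496.] [ 3. 97.] [-94. 340.]
3 [252. 531. 584.] [-45.  60.] [-222.  364.]
```

```bash
python3 - <<'E'
from h import *
for s in ((27,131),(78,164),(10,112)):
  for z in range(200,481,40): p=px2w("scene",*s,z); print(s,p.round(),np.round(w2px("top",p)))
E
```

```text
(27, 131) [432. 650. 200.] [-57. 240.]
(27, 131) [399. 601. 240.] [-52. 254.]
(27, 131) [366. 551. 280.] [-47. 270.]
(27, 131) [333. 502. 320.] [-41. 287.]
(27, 131) [300. 452. 360.] [-35. 307.]
(27, 131) [267. 402. 400.] [-27. 329.]
(27, 131) [233. 353. 440.] [-19. 353.]
(27, 131) [200. 303. 480.] [-10. 381.]
(78, 164) [375. 396. 200.] [ 45. 266.]
(78, 164) [344. 356. 240.] [ 50. 281.]
(78, 164) [313. 316. 280.] [ 57. 297.]
(78, 164) [282. 276. 320.] [ 64. 315.]
(78, 164) [251. 236. 360.] [ 71. 335.]
(78, 164) [220. 196. 400.] [ 80. 357.]
(78, 164) [189. 156. 440.] [ 90. 382.]
(78, 164) [158. 116. 480.] [101. 411.]
(10, 112) [487. 776. 200.] [-105.  216.]
(10, 112) [451. 721. 240.] [-101.  230.]
(10, 112) [416. 667. 280.] [-96. 246.]
(10, 112) [381. 613. 320.] [-91. 263.]
(10, 112) [346. 559. 360.] [-85. 282.]
(10, 112) [311. 504. 400.] [-78. 303.]
(10, 112) [275. 450. 440.] [-71. 327.]
(10, 112) [240. 396. 480.] [-63. 355.]
```

```bash
python3 - <<'E'
from h import *
for t in [(272,622,300),(272,622,540),(405,230,540),(537,-149,540),(537,-149,200)]: print(t,shift(t).round())
print(turn(0.025))
E
python3 -m inch '[[[10,20,-10,0,0,0,100],[20,40,-30,0,0,0,100],[26,55,-60,0,0,0,100],[26,55,-110,0,0,0,100],[26,55,-160,0,0,0,100],[26,55,-210,0,0,0,100],[26,55,-260,0,0,0,100],[26,55,-300,0,0,0,100],[26,55,-300,0,0,0,100]]]'
```

```text
(272, 622, 300) [ 26.  54. -59.]
(272, 622, 540) [  26.   53. -299.]
(405, 230, 540) [-264. -242. -298.]
(537, -149, 540) [-548. -525. -298.]
(537, -149, 200) [-548. -525.   42.]
1.095043845760176
t: 1.2
ee_pos: [273.2, 624.3, 549.3]
orientation: [0.702, 3.06, 0.018]
ft_force: [0.1, -0.3, 0.6]
width: 87.5
grasp_force: 0.0
```

```bash
python3 -m inch '[[[-34,-34,0,0,0,0.07,100],[-68,-68,0,0,0,0.14,100],[-102,-103,0,0,0,0.21,100],[-136,-137,0,0,0,0.28,100],[-170,-171,0,0,0,0.35,100],[-204,-205,0,0,0,0.42,100],[-238,-240,0,0,0,0.49,100],[-272,-274,0,0,0,0.56,100],[-306,-308,0,0,0,0.63,100],[-340,-342,0,0,0,0.7,100],[-374,-377,0,0,0,0.77,100],[-408,-411,0,0,0,0.84,100],[-442,-445,0,0,0,0.91,100],[-476,-480,0,0,0,0.98,100],[-510,-515,0,0,0,1.05,100],[-544,-549,0,0,0,1.095,100],[-574,-580,0,0,0,1.095,100],[-574,-580,0,0,0,1.095,100]]]'
python3 - <<'E'
from h import *
print(shift((537,-149.3,175)),shift((537,-149.3,128)),turn(.025),status.get_obs()["qpos"])
E
```

```text
t: 3.0
ee_pos: [537.4, -152.9, 539.2]
orientation: [-2.197, -2.242, 0.004]
ft_force: [-0.4, -0.1, 0.3]
width: 87.8
grasp_force: 0.0
[  3.71767513   0.83725038 364.24269646] [  3.72583348   0.98383979 411.24246715] -0.004743825823879 [-2.97995631e-01  1.24849329e-01  1.37152248e+00 -1.14421794e-03
  1.64812879e+00 -3.18338814e-01]
```

```bash
python3 -m inch '[[[4,1,50,0,0,0,100],[4,1,100,0,0,0,100],[4,1,150,0,0,0,100],[4,1,200,0,0,0,100],[4,1,250,0,0,0,100],[4,1,300,0,0,0,100],[4,1,340,0,0,0,100],[4,1,370,0,0,0,100],[4,1,395,0,0,0,100],[4,1,411,0,0,0,100],[4,1,411,0,0,0,40],[4,1,411,0,0,0,0],[4,1,411,0,0,0,0],[4,1,411,0,0,0,0],[4,1,411,0,0,0,0]]]'
python3 - <<'E'
from h import *
o=status.get_obs();print(o["ft_force"],o["width"]); snap("scene","s2.png",(190,140,390,290),4)
E
```

```text
t: 4.5
ee_pos: [538.2, -144.8, 131.6]
orientation: [2.192, 2.248, 0.001]
ft_force: [0.0, 0.2, -0.9]
width: 51.0
grasp_force: 0.0
[ 0.02129689  0.16707438 -0.93349165] 51.019569200728895
```

View pics/s2.png

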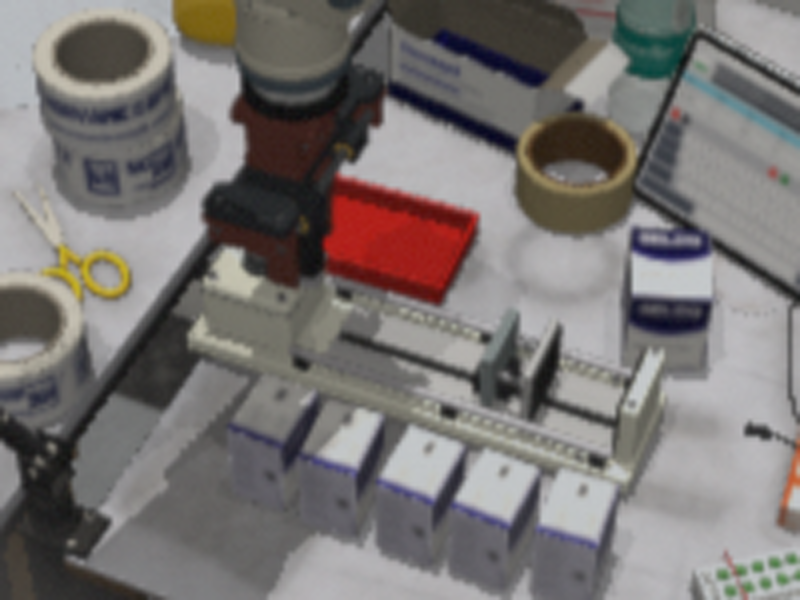

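```bash
python3 -m inch '[[[-4,0,3,0,0,0,0],[-4,0,3,0,0,0,0],[-4,0,3,0,0,0,0],[-4,0,3,0,0,0,0],[-4,0,3,0,0,0,0],[-4,0,3,0,0,0,0]]]'
python3 - <<'E'
from h import *
o=status.get_obs();print(o["ee_pos"],R.from_rotvec(o["orientation"]).as_matrix().round(3)); 
E
```

```text
t: 5.15
ee_pos: [538.3, -148.9, 127.7]
orientation: [2.193, 2.248, 0.001]
ft_force: [4.4, -0.4, -3.0]
width: 22.4
grasp_force: 30.0
[ 538.343442   -148.87827043  127.71311685] [[-0.025  1.     0.001]
 [ 1.     0.025 -0.   ]
 [-0.     0.001 -1.   ]]
```

```bash
python3 -m inch '[[[-1,17.5,0,0,0,0,0],[5,34,0,0,0,0,0],[17,47,0,0,0,0,0],[33,54.5,0,0,0,0,0],[50.5,55.5,0,0,0,0,0],[67,49.5,0,0,0,0,0],[80,37.5,0,0,0,0,0],[87.5,21.5,0,0,0,0,0]]]'
```

```text
t: 5.95
ee_pos: [557.5, -60.6, 127.7]
orientation: [2.191, 2.249, -0.0]
ft_force: [1.0, -14.3, -4.6]
width: 22.7
grasp_force: 30.0
```

```bash
python3 -m inch '[[[-1,-17.5,0,0,0,0,0],[-7,-34,0,0,0,0,0],[-18.5,-47,0,0,0,0,0],[-34.5,-54.5,0,0,0,0,0],[-52,-55.5,0,0,0,0,0],[-68.5,-49.5,0,0,0,0,0],[-81.5,-37.5,0,0,0,0,0],[-89,-21.5,0,0,0,0,0],[-89.5,-4,0,0,0,0,0],[-83.5,12.5,0,0,0,0,0],[-72,25.5,0,0,0,0,0],[-56,33,0,0,0,0,0],[-38.5,33.5,0,0,0,0,0],[-22,27.5,0,0,0,0,0],[-9,16,0,0,0,0,0],[-1.5,0,0,0,0,0,0]]]'
```

```text
t: 7.55
ee_pos: [558.3, -61.1, 127.8]
orientation: [2.192, 2.248, 0.003]
ft_force: [3.8, -5.9, -6.1]
width: 22.4
grasp_force: 30.0
```

```bash
python3 -m inch '[[[1,-17.5,0,0,0,0,0],[-5,-34,0,0,0,0,0],[-17,-47,0,0,0,0,0],[-33,-54.5,0,0,0,0,0],[-50.5,-55.5,0,0,0,0,0],[-67,-49.5,0,0,0,0,0],[-80,-37.5,0,0,0,0,0],[-87.5,-21.5,0,0,0,0,0],[-88,-4,0,0,0,0,0],[-82,12.5,0,0,0,0,0],[-70.5,25.5,0,0,0,0,0],[-54.5,33,0,0,0,0,0]]]'
```

```text
t: 8.75
ee_pos: [592.4, -117.3, 127.7]
orientation: [2.192, 2.247, -0.002]
ft_force: [1.0, -5.7, -3.2]
width: 22.8
grasp_force: 30.0
```

```bash
python3 -m inch '[[[9,1.5,0,0,0,0,0],[17.5,1,0,0,0,0,0],[26,-1.5,0,0,0,0,0],[34,-5,0,0,0,0,0]]]'; python3 -m inch '[[[7,-5.5,0,0,0,0,0],[13,-12,0,0,0,0,0]]]'
```

```text
t: 9.15
ee_pos: [587.4, -82.0, 127.8]
orientation: [2.191, 2.247, 0.003]
ft_force: [7.0, -1.4, -6.6]
width: 22.8
grasp_force: 30.0
t: 9.35
ee_pos: [574.9, -68.6, 127.9]
orientation: [2.192, 2.247, 0.004]
ft_force: [7.8, 1.2, -6.2]
width: 22.5
grasp_force: 30.0
```

```bash
python3 - <<'E'
from h import *
snap("scene","s3.png",(270,190,370,270),6)
E
```

```text
(no output)
```

View pics/s3.png

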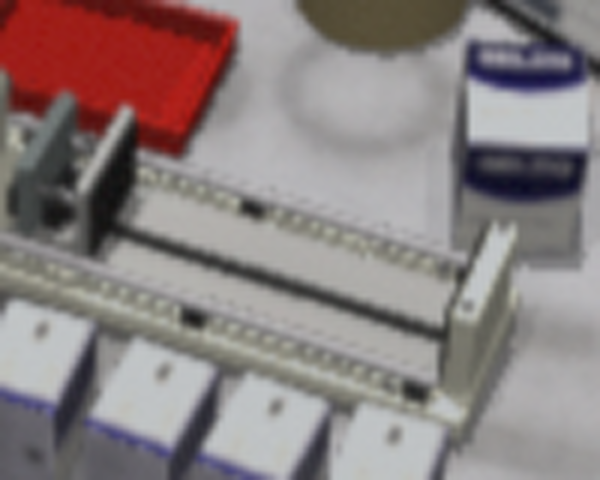

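```bash
python3 -m inch '[[[4.5,-7.5,0,0,0,0,0],[7.5,-16,0,0,0,0,0]]]'; python3 -m inch '[[[1.5,-9,0,0,0,0,0],[1,-17.5,0,0,0,0,0]]]'
```

```text
t: 9.6
ee_pos: [558.0, -61.3, 127.8]
orientation: [2.193, 2.248, 0.003]
ft_force: [5.6, 2.0, -4.6]
width: 22.2
grasp_force: 30.0
t: 9.8
ee_pos: [546.2, -61.0, 128.6]
orientation: [2.186, 2.24, 0.018]
ft_force: [42.7, 9.0, -37.6]
width: 22.7
grasp_force: 29.8
```

```bash
python3 -m inch '[[[0,5.5,0,0,0,0,0],[0,5.5,0,0,0,0,0]]]'; python3 -m inch '[[[0,0,0,0,0,0,60],[0,0,0,0,0,0,100],[0,0,0,0,0,0,100],[0,0,0,0,0,0,100],[0,0,0,0,0,0,100],[0,0,-20,0,0,0,100],[0,0,-60,0,0,0,100],[0,0,-110,0,0,0,100],[0,0,-110,0,0,0,100]]]'
python3 - <<'E'
from h import *
print(shift((424,-408,240)))
E
```

```text
t: 10.0
ee_pos: [547.6, -60.9, 128.3]
orientation: [2.191, 2.247, 0.006]
ft_force: [10.8, 4.6, -5.3]
width: 22.8
grasp_force: 30.0
t: 10.9
ee_pos: [548.6, -62.0, 244.0]
orientation: [2.188, 2.243, 0.01]
ft_force: [0.4, -0.6, -0.3]
width: 87.2
grasp_force: 0.0
[-342.76383863 -133.24871229    3.12704414]
```

```bash
python3 -m inch '[[[-45,-16,0,0,0,0,100],[-90,-32,0,0,0,0,100],[-135,-49,0,0,0,0,100],[-180,-65,0,0,0,0,100],[-225,-81,0,0,0,0,100],[-270,-97,0,0,0,0,100],[-315,-114,0,0,0,0,100],[-343,-125,20,0,0,0,100],[-343,-125,60,0,0,0,100],[-343,-125,80,0,0,0,100],[-343,-125,80,0,0,0,100],[-343,-125,80,0,0,0,100]]]'
python3 - <<'E'
from h import *
o=status.get_obs();print(o["ft_force"],o["joint_torque"]);print(shift((432.5,-408.5,50)),turn(.025)); im=snap("scene","s4.png")
import cv2
f0=cv2.imread("pics/x.png").astype(int); f=cv2.imread("pics/s4.png").astype(int)
m=(abs(f-f0).sum(2)>90).astype(np.uint8); cv2.imwrite("pics/d.png",m*255)
for p in [(424,-177,75),(422,-233,75),(422,-293,75),(426,-350,75),(433,-408,75)]: u,v=map(int,w2px("scene",p)); print(u,v,m[v-10:v+25,u-8:u+8].sum())
E
```

```text
t: 12.1
ee_pos: [428.6, -407.4, 157.6]
orientation: [-2.193, -2.248, -0.0]
ft_force: [-0.0, -0.1, 0.3]
width: 87.7
grasp_force: 0.0
[-0.03030431 -0.11579268  0.29601381] [-3.03192744e-01 -5.16116273e+01 -2.18255764e+01  1.99397007e-02
  7.55084446e-02 -1.07424141e-03]
[ -1.26884186   3.91442281 107.54970393] 1.5319730871876658e-05
257 241 0
274 248 0
293 255 0
312 260 40
332 265 285
```

```bash
python3 -m inch '[[[-1,4,40,0,0,0,100],[-1,4,80,0,0,0,100],[-1,4,107,0,0,0,100],[-1,4,107,0,0,0,30],[-1,4,107,0,0,0,0],[-1,4,107,0,0,0,0],[-1,4,107,0,0,0,0],[-1,4,107,0,0,0,0]]]';python3 -m inch '[[[0,0,-30,0,0,0,0],[0,0,-70,0,0,0,0],[0,0,-110,0,0,0,0],[0,0,-110,0,0,0,0],[0,0,-110,0,0,0,0],[0,0,-110,0,0,0,0],[0,0,-110,0,0,0,0],[0,0,-110,0,0,0,0]]]'
cat > wt.py <<'E'
from h import *
F=[]
for i in range(6): optics.get_image("top"); F.append(status.get_obs()["ft_force"])
print("ft",np.mean(F,0).round(2),np.std(F,0).round(2),status.get_obs()["ee_pos"])
E
python3 wt.py
```

```text
t: 12.95
ee_pos: [433.9, -409.5, 52.9]
orientation: [2.191, 2.246, -0.0]
ft_force: [0.3, 1.0, 7.9]
width: 60.8
grasp_force: 29.6
t: 13.75
ee_pos: [432.2, -407.9, 159.3]
orientation: [-2.192, -2.247, 0.0]
ft_force: [-0.6, 0.6, -2.0]
width: 60.5
grasp_force: 29.5
ft [-0.12  0.11 -0.88] [0.55 0.46 0.22] [ 432.67364654 -408.39968102  160.39868554]
```

```bash
python3 -m inch '[[[25,22,-15,0,0,0,0],[60,52,-20,0,0,0,0],[95,82,-20,0,0,0,0],[130,112,-20,0,0,0,0],[165,143,-20,0,0,0,0],[200,173,-20,0,0,0,0],[235,203,-20,0,0,-0.02,0],[265,229,-20,0,0,-0.04,0],[280,242,-10,0,0,-0.04,0],[280,242,20,0,0,-0.04,0],[280,242,60,0,0,-0.04,0],[280,242,80,0,0,-0.04,0],[280,242,80,0,0,-0.04,0],[280,242,80,0,0,-0.04,0]]]'
python3 - <<'E'
from h import *
print(shift((668,-122.5,55)),turn(.065)); snap("top","t5.png",(236,145,386,270),5)
E
```

```text
t: 15.45
ee_pos: [667.4, -123.0, 80.4]
orientation: [-2.148, -2.291, 0.001]
ft_force: [0.6, -0.4, -0.9]
width: 60.8
grasp_force: 29.5
[ 0.40549862  0.70123405 25.40813012] -0.0006945934872024662
```

View pics/t5.png

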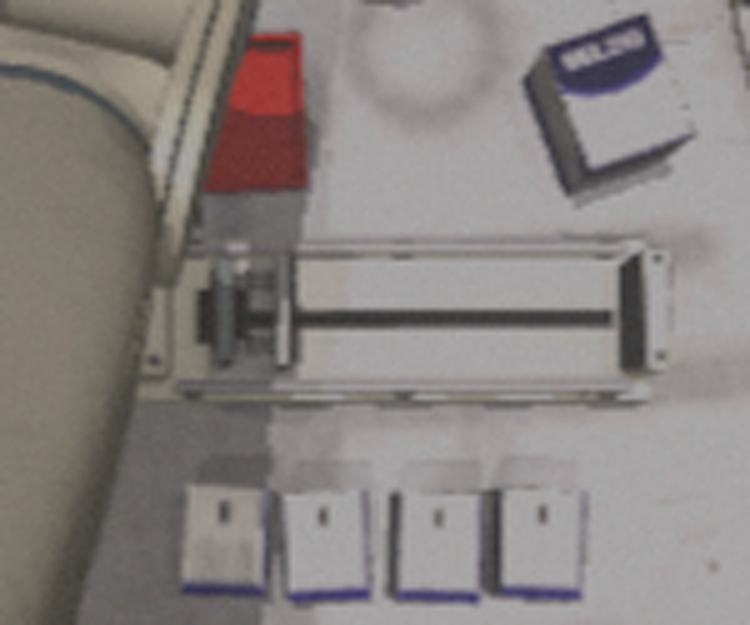

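The arm hides the tray placement. The plate is fully back (front at about px 293), and the four remaining cartons haven't moved. I'll lower by feel.

```bash
python3 -m inch '[[[0,0.5,15,0,0,0,0],[0,0.5,23,0,0,0,0],[0,0.5,23,0,0,0,0]]]'; python3 -m inch '[[[0,0,2.5,0,0,0,0],[0,0,2.5,0,0,0,0]]]'
```

```text
t: 15.8
ee_pos: [667.4, -122.4, 56.6]
orientation: [-2.147, -2.291, 0.001]
ft_force: [0.2, 0.1, -1.1]
width: 60.7
grasp_force: 29.5
t: 16.0
ee_pos: [668.3, -122.4, 56.0]
orientation: [2.148, 2.292, 0.0]
ft_force: [-2.0, -0.0, 4.3]
width: 60.6
grasp_force: 29.5
```

```bash
python3 -m inch '[[[0,0,0,0,0,0,50],[0,0,0,0,0,0,100],[0,0,0,0,0,0,100],[0,0,0,0,0,0,100],[0,0,-30,0,0,0,100],[0,0,-80,0,0,0,100],[0,0,-130,0,0,0,100],[0,0,-130,0,0,0,100]]]'
python3 - <<'E'
from h import *
print(shift((424.5,-350,160)),shift((424.5,-350,52)),turn(.025))
E
```

```text
t: 16.8
ee_pos: [672.6, -123.3, 193.1]
orientation: [2.141, 2.284, 0.011]
ft_force: [0.2, -0.0, -0.3]
width: 87.6
grasp_force: 0.0
[-210.00355982 -262.69074236   30.47837324] [-209.64583438 -264.03643165  138.46939672] 0.039989165011115047
```

```bash
python3 -m inch '[[[-26,-33,0,0,0,0.01,100],[-52,-66,0,0,0,0.02,100],[-78,-99,0,0,0,0.03,100],[-104,-132,0,0,0,0.04,100],[-130,-165,0,0,0,0.04,100],[-156,-198,0,0,0,0.04,100],[-182,-231,0,0,0,0.04,100],[-210,-261,15,0,0,0.04,100],[-210,-261,27,0,0,0.04,100],[-210,-261,27,0,0,0.04,100],[-210,-261,27,0,0,0.04,100]]]'; python3 wt.py
python3 - <<'E'
from h import *
print(shift((424.5,-350,51)),turn(.025))
im=snap("scene","s5.png")
f0=cv2.imread("pics/s4.png").astype(int); f=cv2.imread("pics/s5.png").astype(int)
m=(abs(f-f0).sum(2)>90).astype(np.uint8)
for p in [(424,-177,75),(422,-233,75),(422,-293,75),(426,-350,75)]: u,v=map(int,w2px("scene",p)); print(u,v,m[v-10:v+25,u-8:u+8].sum())
E
```

```text
t: 17.9
ee_pos: [421.8, -348.3, 157.7]
orientation: [-2.192, -2.249, -0.0]
ft_force: [-0.8, 1.2, -0.0]
width: 87.7
grasp_force: 0.0
ft [-0.08 -0.09  0.01] [0.28 0.35 0.3 ] [ 422.14089956 -348.49721277  158.55067007]
[ -1.51289177   2.2566861  107.55272606] 0.0013011139058913823
257 241 0
274 248 0
293 255 38
312 260 258
```

```bash
python3 -m inch '[[[-1.5,2.5,40,0,0,0,100],[-1.5,2.5,80,0,0,0,100],[-1.5,2.5,107,0,0,0,100],[-1.5,2.5,107,0,0,0,30],[-1.5,2.5,107,0,0,0,0],[-1.5,2.5,107,0,0,0,0],[-1.5,2.5,107,0,0,0,0],[-1.5,2.5,107,0,0,0,0]]]';python3 -m inch '[[[0,0,-30,0,0,0,0],[0,0,-70,0,0,0,0],[0,0,-110,0,0,0,0],[0,0,-110,0,0,0,0],[0,0,-110,0,0,0,0],[0,0,-110,0,0,0,0],[0,0,-110,0,0,0,0]]]'
python3 wt.py
```

```text
t: 19.05
ee_pos: [425.1, -351.2, 52.9]
orientation: [2.191, 2.247, 0.001]
ft_force: [1.4, 0.8, 7.8]
width: 61.2
grasp_force: 29.6
t: 19.75
ee_pos: [423.0, -349.6, 159.5]
orientation: [-2.191, -2.247, 0.0]
ft_force: [0.1, 0.4, -2.3]
width: 60.7
grasp_force: 29.6
ft [ 0.04 -0.12 -2.8 ] [0.5  0.44 0.32] [ 423.73278503 -350.21747444  160.61723923]
```

```bash
python3 -m inch '[[[-6,30,-10,0,0,0,0],[-12,60,-10,0,0,0,0],[-20,90,-10,0,0,0,0],[-26,120,-10,0,0,0,0],[-27,131,0,0,0,0,0],[-27,131,30,0,0,0,0],[-27,131,48,0,0,0,0],[-27,131,48,0,0,0,0],[-27,131,48,0,0,0,0]]]'
python3 - <<'E'
from h import *
print(shift((555,-374,78)),turn(.025)); snap("scene","s6.png",(290,190,370,250),8)
E
```

```text
t: 20.95
ee_pos: [554.8, -373.8, 112.6]
orientation: [-2.192, -2.248, 0.001]
ft_force: [-0.7, -0.3, -2.9]
width: 60.5
grasp_force: 29.6
[-0.20897486  0.22268028 34.62851426] -0.0001052785764654729
```

View pics/s6.png

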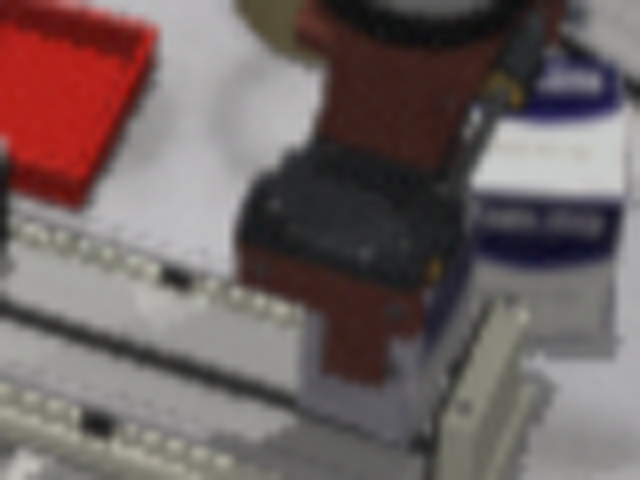

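The carton hangs just over the bed beside the stop (about px 300–430, 350–430), between the rods. Lowering it now, then nudging it toward the stop.

```bash
python3 -m inch '[[[0,0,12,0,0,0,0],[0,0,24,0,0,0,0],[0,0,31,0,0,0,0],[0,0,31,0,0,0,0]]]'; python3 -m inch '[[[-4,0,0,0,0,0,0],[-4,0,0,0,0,0,0]]]'; python3 -m inch '[[[-2,0,0,0,0,0,0],[-2,0,0,0,0,0,0]]]'
```

```text
t: 21.4
ee_pos: [554.6, -373.5, 80.5]
orientation: [-2.192, -2.247, 0.001]
ft_force: [1.0, -0.6, -3.2]
width: 60.8
grasp_force: 29.6
t: 21.6
ee_pos: [555.7, -378.4, 82.3]
orientation: [-2.194, -2.249, -0.0]
ft_force: [0.2, 0.3, -3.3]
width: 60.6
grasp_force: 29.6
t: 21.8
ee_pos: [555.6, -378.6, 82.4]
orientation: [-2.192, -2.247, -0.002]
ft_force: [-0.0, 8.2, -1.3]
width: 60.6
grasp_force: 29.5
```

```bash
python3 -m inch '[[[1,0,3,0,0,0,0],[1,0,5,0,0,0,0],[1,0,5,0,0,0,0]]]'; python3 -m inch '[[[0,0,1.5,0,0,0,0],[0,0,1.5,0,0,0,0]]]'
```

```text
t: 22.1
ee_pos: [555.8, -378.5, 77.3]
orientation: [-2.193, -2.249, -0.001]
ft_force: [1.3, 5.2, -2.2]
width: 60.7
grasp_force: 29.5
t: 22.3
ee_pos: [555.9, -378.5, 77.0]
orientation: [-2.193, -2.249, -0.001]
ft_force: [-2.3, 7.0, 7.5]
width: 60.5
grasp_force: 29.5
```

```bash
python3 -m inch '[[[0,0,0,0,0,0,50],[0,0,0,0,0,0,100],[0,0,0,0,0,0,100],[0,0,0,0,0,0,100],[0,0,-30,0,0,0,100],[0,0,-75,0,0,0,100],[15,-22,-85,0,0,0,100],[40,-60,-85,0,0,0,100],[65,-98,-85,0,0,0,100],[89,-132,-85,0,0,0,100],[89,-132,-85,0,0,0,100],[89,-132,-85,0,0,0,100]]]'; python3 wt.py
python3 - <<'E'
from h import *
print(shift((421,-293.3,51)),turn(.025))
im=snap("scene","s7.png")
f0=cv2.imread("pics/s4.png").astype(int); f=cv2.imread("pics/s7.png").astype(int)
m=(abs(f-f0).sum(2)>90).astype(np.uint8)
for p in [(424,-177,75),(422,-233,75),(422,-293,75)]: u,v=map(int,w2px("scene",p)); print(u,v,m[v-10:v+25,u-8:u+8].sum())
E
```

```text
t: 23.5
ee_pos: [421.6, -293.8, 161.2]
orientation: [2.193, 2.248, 0.0]
ft_force: [-0.2, -0.9, -0.0]
width: 87.9
grasp_force: 0.0
ft [0.19 0.07 0.06] [0.43 0.16 0.27] [ 422.32569554 -294.0521384   160.58379596]
[  0.82353047  -1.35164427 109.58296571] -4.958505274377245e-06
257 241 0
274 248 25
293 255 254
```

```bash
python3 -m inch '[[[0,-1,40,0,0,0,100],[0,-1,80,0,0,0,100],[0,-1,109,0,0,0,100],[0,-1,109,0,0,0,30],[0,-1,109,0,0,0,0],[0,-1,109,0,0,0,0],[0,-1,109,0,0,0,0],[0,-1,109,0,0,0,0]]]';python3 -m inch '[[[0,0,-30,0,0,0,0],[0,0,-70,0,0,0,0],[0,0,-110,0,0,0,0],[0,0,-110,0,0,0,0],[0,0,-110,0,0,0,0],[0,0,-110,0,0,0,0],[0,0,-110,0,0,0,0]]]'
python3 wt.py
```

```text
t: 24.65
ee_pos: [421.8, -294.3, 53.3]
orientation: [2.191, 2.246, 0.001]
ft_force: [1.9, 0.8, 6.5]
width: 60.1
grasp_force: 29.8
t: 25.35
ee_pos: [419.5, -292.7, 160.1]
orientation: [-2.191, -2.247, 0.001]
ft_force: [-0.6, -0.5, -3.2]
width: 60.3
grasp_force: 29.8
ft [ 0.02 -0.13 -3.18] [0.25 0.36 0.35] [ 420.33129898 -293.3413966   161.15229692]
```

```bash
python3 -m inch '[[[-8,33,-10,0,0,0,0],[-16,66,-10,0,0,0,0],[-24,99,-10,0,0,0,0],[-34,124,-10,0,0,0,0],[-38,133.5,0,0,0,0,0],[-38,133.5,30,0,0,0,0],[-38,133.5,48,0,0,0,0],[-38,133.5,48,0,0,0,0],[-38,133.5,62,0,0,0,0],[-38,133.5,78,0,0,0,0],[-38,133.5,78,0,0,0,0]]]'; python3 -m inch '[[[-3,0,0,0,0,0,0],[-3,0,0,0,0,0,0]]]'; python3 -m inch '[[[-2,0,0,0,0,0,0],[-2,0,0,0,0,0,0]]]'
```

```text
t: 26.75
ee_pos: [553.5, -327.4, 81.5]
orientation: [-2.191, -2.246, 0.001]
ft_force: [-1.3, 0.6, -3.2]
width: 60.5
grasp_force: 29.8
t: 26.95
ee_pos: [555.5, -331.8, 84.3]
orientation: [2.193, 2.248, 0.0]
ft_force: [0.7, 0.6, -2.8]
width: 60.5
grasp_force: 29.8
t: 27.15
ee_pos: [555.2, -333.0, 84.3]
orientation: [2.193, 2.249, 0.001]
ft_force: [-0.9, 3.3, -2.5]
width: 60.5
grasp_force: 29.7
```

```bash
python3 -m inch '[[[0.5,0,4,0,0,0,0],[0.5,0,7,0,0,0,0],[0.5,0,7,0,0,0,0]]]'; python3 -m inch '[[[0,0,1.5,0,0,0,0],[0,0,1.5,0,0,0,0]]]'
```

```text
t: 27.45
ee_pos: [555.3, -332.9, 77.3]
orientation: [2.193, 2.248, 0.0]
ft_force: [-1.7, 1.4, 2.5]
width: 60.2
grasp_force: 29.8
t: 27.65
ee_pos: [555.3, -332.9, 77.2]
orientation: [2.193, 2.248, 0.0]
ft_force: [-4.1, 4.7, 15.4]
width: 60.4
grasp_force: 29.8
```

```bash
python3 -m inch '[[[0,0,0,0,0,0,50],[0,0,0,0,0,0,100],[0,0,0,0,0,0,100],[0,0,0,0,0,0,100],[0,0,-30,0,0,0,100],[0,0,-75,0,0,0,100],[0,0,-85,0,0,0,100]]]'; 
python3 - <<'E'
from h import *
print(shift((420.7,-232.8,161)))
im=snap("scene","s8.png")
f0=cv2.imread("pics/s4.png").astype(int); f=cv2.imread("pics/s8.png").astype(int)
m=(abs(f-f0).sum(2)>90).astype(np.uint8)
for p in [(424,-177,75),(422,-233,75),(422,-293,75)]: u,v=map(int,w2px("scene",p)); print(u,v,m[v-10:v+25,u-8:u+8].sum())
E
```

```text
t: 28.35
ee_pos: [557.3, -334.1, 164.5]
orientation: [2.189, 2.244, 0.002]
ft_force: [0.5, -0.1, 1.4]
width: 87.5
grasp_force: 0.0
[ 104.69427678 -134.02961027    2.37581214]
257 241 0
274 248 29
293 255 187
```

```bash
python3 -m inch '[[[15,-20,0,0,0,0,100],[45,-60,0,0,0,0,100],[75,-98,0,0,0,0,100],[103,-132,0,0,0,0,100],[103,-132,0,0,0,0,100],[103,-132,0,0,0,0,100]]]'; python3 wt.py
python3 - <<'E'
from h import *
print(shift((420.7,-232.8,51)),turn(.025)); snap("scene","s9.png",(230,210,330,290),6)
E
```

```text
t: 29.0
ee_pos: [420.0, -232.6, 159.7]
orientation: [-2.193, -2.249, 0.0]
ft_force: [0.7, 0.3, -0.1]
width: 88.1
grasp_force: 0.0
ft [ 0.34 -0.14  0.26] [0.45 0.27 0.59] [ 421.29854717 -233.56048128  159.99059102]
[  0.79940186  -0.61267046 108.99023402] -0.00020261069929516928
```

View pics/s9.png

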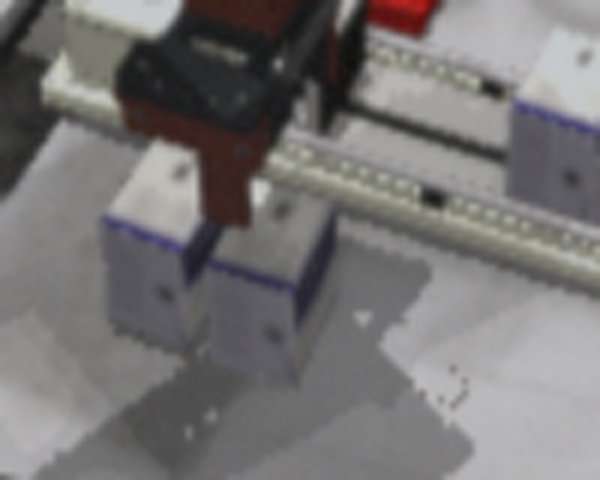

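```bash
python3 - <<'E'
from h import *
for p in [(377,-233,141),(391,-233,75),(390,-177,75)]:
    u,v=w2px("scene",p); print((u-230)*6,(v-210)*6)
for c,z in [((210,265),75),((297,287),75),((105,217),75),((185,245),75)]: print(px2w("scene",c[0]/6+230,c[1]/6+210,z).round(1))
E
```

```text
220.77123050885075 206.4278165183232
236.7231437506365 275.01986206501334
130.3665926321528 237.58277985850282
[ 391.1 -218.9   75. ]
[ 396.5 -261.9   75. ]
[ 396.2 -160.1   75. ]
[ 397.  -202.7   75. ]
```

```bash
python3 -m inch '[[[0,-0.5,40,0,0,0,100],[0,-0.5,80,0,0,0,100],[0,-0.5,109,0,0,0,100],[0,-0.5,109,0,0,0,30],[0,-0.5,109,0,0,0,0],[0,-0.5,109,0,0,0,0],[0,-0.5,109,0,0,0,0],[0,-0.5,109,0,0,0,0]]]';python3 -m inch '[[[0,0,-30,0,0,0,0],[0,0,-70,0,0,0,0],[0,0,-110,0,0,0,0],[0,0,-110,0,0,0,0],[0,0,-110,0,0,0,0],[0,0,-110,0,0,0,0],[0,0,-110,0,0,0,0]]]'
python3 wt.py
```

```text
t: 30.15
ee_pos: [421.2, -233.6, 52.7]
orientation: [2.191, 2.247, 0.001]
ft_force: [1.0, -0.6, 7.2]
width: 60.9
grasp_force: 29.6
t: 30.85
ee_pos: [419.1, -232.4, 159.9]
orientation: [-2.192, -2.247, 0.001]
ft_force: [-0.4, 0.2, -1.2]
width: 60.8
grasp_force: 29.6
ft [ 0.06 -0.04 -0.73] [0.26 0.86 0.48] [ 419.78321493 -232.83143548  160.67695132]
```

```bash
python3 -m inch '[[[5,20,-15,0,0,0,0],[11,60,-20,0,0,0,0],[18,100,-20,0,0,0,0],[25,140,-20,0,0,0,0],[32,180,-20,0,0,-0.02,0],[39,220,-20,0,0,-0.04,0],[44,253.5,-10,0,0,-0.04,0],[44,253.5,30,0,0,-0.04,0],[44,253.5,70,0,0,-0.04,0],[44,253.5,92,0,0,-0.04,0],[44,253.5,92,0,0,-0.04,0],[44,253.5,92,0,0,-0.04,0]]]'
python3 - <<'E'
from h import *
print(shift((672,-182,55)),turn(.065)); snap("scene","s10.png",(240,150,360,240),6)
E
```

```text
t: 32.35
ee_pos: [672.4, -182.6, 69.1]
orientation: [-2.148, -2.292, 0.0]
ft_force: [-0.3, 0.4, -0.5]
width: 60.5
grasp_force: 29.6
[ 0.66295694 -0.31084183 14.10319469] -3.078898262032226e-05
```

View pics/s10.png

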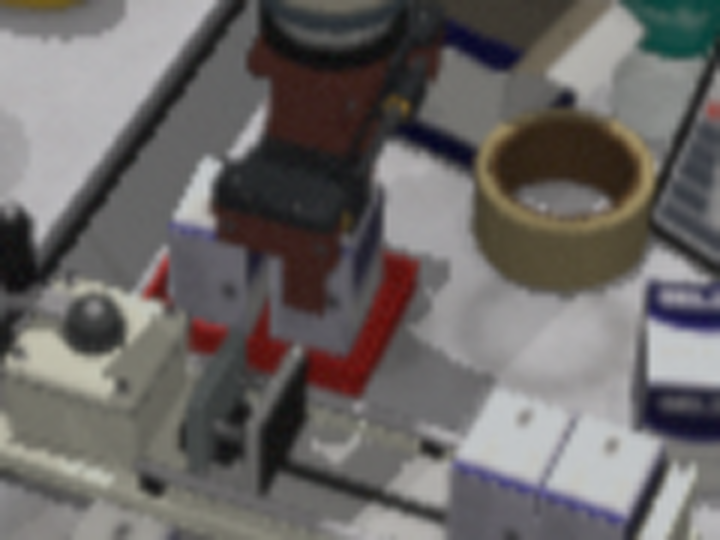

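Carton E stands in the tray (about 170–270, 200–320) with B just above its slot beside it. The two bed cartons sit flush together.

```bash
python3 -m inch '[[[0,0,11,0,0,0,0],[0,0,11,0,0,0,0]]]'; python3 -m inch '[[[0,0,3,0,0,0,0],[0,0,3,0,0,0,0]]]'
```

```text
t: 32.6
ee_pos: [672.3, -182.7, 58.3]
orientation: [2.148, 2.292, 0.0]
ft_force: [-0.3, -0.5, -1.9]
width: 60.6
grasp_force: 29.6
t: 32.8
ee_pos: [672.7, -182.7, 55.7]
orientation: [2.148, 2.292, 0.001]
ft_force: [-0.5, 0.0, 0.8]
width: 60.5
grasp_force: 29.7
```

```bash
python3 -m inch '[[[0,0,0,0,0,0,50],[0,0,0,0,0,0,100],[0,0,0,0,0,0,100],[0,0,0,0,0,0,100],[0,0,-30,0,0,0,100],[0,0,-80,0,0,0,100],[0,0,-130,0,0,0,100],[3,-35,-130,0,0,0,100],[7,-75,-130,0,0,0.02,100],[10,-115,-130,0,0,0.04,100],[14,-155,-130,0,0,0.04,100],[17,-195,-130,0,0,0.04,100],[20,-230,-130,0,0,0.04,100],[22,-249,-115,0,0,0.04,100],[22,-249,-105,0,0,0.04,100],[22,-249,-105,0,0,0.04,100]]]'; python3 wt.py
python3 - <<'E'
from h import *
print(shift((422.5,-177.2,51)),turn(.025)); snap("scene","s11.png",(230,150,370,255),5.7)
E
```

```text
t: 34.4
ee_pos: [422.5, -176.9, 159.5]
orientation: [-2.193, -2.248, 0.0]
ft_force: [0.1, -0.1, 0.2]
width: 87.7
grasp_force: 0.0
ft [0.57 0.16 0.21] [0.57 0.38 0.56] [ 423.42484158 -176.98145623  160.42087912]
[ -0.15572388  -1.01994854 109.42014137] 0.0004794043399340975
```

View pics/s11.png

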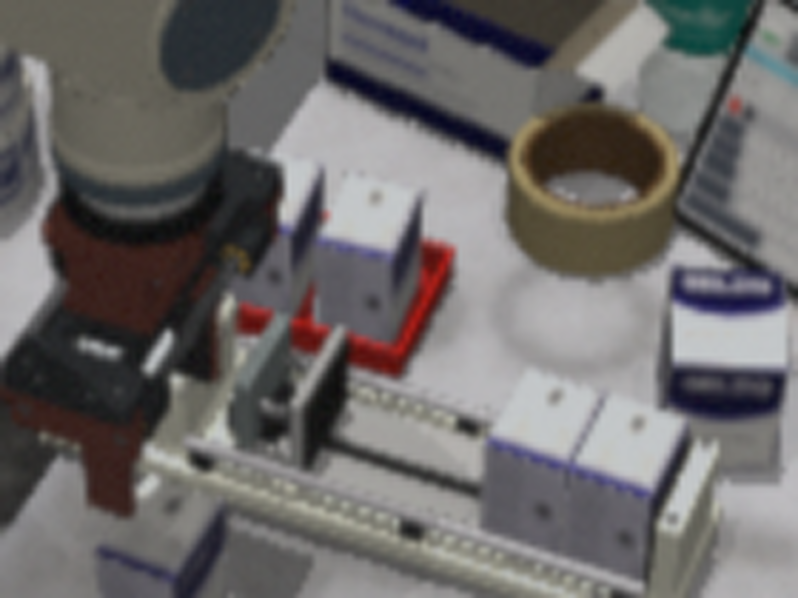

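Both tray cartons stand upright, at (300, 230) and (370, 250). The two on the bed are snug against the stop, and A is unmoved at (150, 550).

```bash
python3 -m inch '[[[0,-1,40,0,0,0,100],[0,-1,80,0,0,0,100],[0,-1,109,0,0,0,100],[0,-1,109,0,0,0,30],[0,-1,109,0,0,0,0],[0,-1,109,0,0,0,0],[0,-1,109,0,0,0,0],[0,-1,109,0,0,0,0]]]';python3 -m inch '[[[0,0,-30,0,0,0,0],[0,0,-70,0,0,0,0],[0,0,-110,0,0,0,0],[0,0,-110,0,0,0,0],[0,0,-110,0,0,0,0],[0,0,-110,0,0,0,0],[0,0,-110,0,0,0,0]]]'
python3 wt.py
```

```text
t: 35.55
ee_pos: [422.7, -177.4, 52.7]
orientation: [2.191, 2.247, 0.002]
ft_force: [0.6, -0.1, 8.6]
width: 60.5
grasp_force: 29.7
t: 36.25
ee_pos: [420.3, -176.4, 159.8]
orientation: [-2.191, -2.247, 0.002]
ft_force: [-0.5, 0.3, -3.6]
width: 60.3
grasp_force: 29.7
ft [ 0.09 -0.35 -3.4 ] [0.74 0.53 0.49] [ 421.17949952 -176.74526641  160.63433274]
```

```bash
python3 -m inch '[[[-25,15,-10,0,0,0,0],[-60,40,-10,0,0,0,0],[-85,75,-10,0,0,0,0],[-100,110,-10,0,0,0,0],[-107,129.5,0,0,0,0,0],[-107,129.5,30,0,0,0,0],[-107,129.5,48,0,0,0,0],[-107,129.5,48,0,0,0,0],[-107,129.5,62,0,0,0,0],[-107,129.5,78,0,0,0,0],[-107,129.5,78,0,0,0,0]]]'; python3 -m inch '[[[-4,0,0,0,0,0,0],[-4,0,0,0,0,0,0]]]'; python3 -m inch '[[[-2,0,0,0,0,0,0],[-2,0,0,0,0,0,0]]]'
```

```text
t: 37.65
ee_pos: [552.3, -280.0, 81.3]
orientation: [-2.191, -2.247, 0.001]
ft_force: [-0.5, 0.4, -3.3]
width: 60.6
grasp_force: 29.7
t: 37.85
ee_pos: [554.2, -285.3, 83.9]
orientation: [2.193, 2.248, 0.001]
ft_force: [0.4, -0.3, -2.8]
width: 60.4
grasp_force: 29.7
t: 38.05
ee_pos: [554.0, -287.0, 83.8]
orientation: [2.193, 2.248, 0.0]
ft_force: [-0.3, -0.2, -3.3]
width: 60.8
grasp_force: 29.7
```

```bash
python3 -m inch '[[[-1.5,0,0,0,0,0,0],[-1.5,0,0,0,0,0,0]]]'
```

```text
t: 38.25
ee_pos: [553.8, -288.3, 83.4]
orientation: [2.193, 2.249, 0.0]
ft_force: [0.9, -0.0, -3.7]
width: 60.7
grasp_force: 29.7
```

```bash
python3 -m inch '[[[0,0,4,0,0,0,0],[0,0,6,0,0,0,0],[0,0,7.5,0,0,0,0],[0,0,7.5,0,0,0,0]]]'; python3 -m inch '[[[0,0,0,0,0,0,50],[0,0,0,0,0,0,100],[0,0,0,0,0,0,100],[0,0,0,0,0,0,100],[0,0,-30,0,0,0,100],[0,0,-75,0,0,0,100],[0,0,-120,0,0,0,100],[40,0,-120,0,0,0,100],[80,0,-120,0,0,0,100],[120,0,-120,0,0,0,100],[160,0,-120,0,0,0,100],[195,0,-120,0,0,0,100],[220,0,-120,0,0,0,100],[227,0,-120,0,0,0,100],[227,0,-120,0,0,0,100]]]'
python3 - <<'E'
from h import *
print(shift((548,-61,128)),turn(.025)); snap("scene","s12.png",(230,150,370,255),5.7)
E
```

```text
t: 38.65
ee_pos: [553.5, -288.0, 76.7]
orientation: [-2.193, -2.249, 0.0]
ft_force: [-4.9, 1.7, 9.0]
width: 60.1
grasp_force: 29.8
t: 40.15
ee_pos: [548.1, -60.5, 195.7]
orientation: [2.191, 2.251, -0.0]
ft_force: [0.0, -0.1, -0.3]
width: 87.8
grasp_force: 0.0
[-0.50460887 -0.15580706 67.68421398] 0.001812705171234441
```

View pics/s12.png

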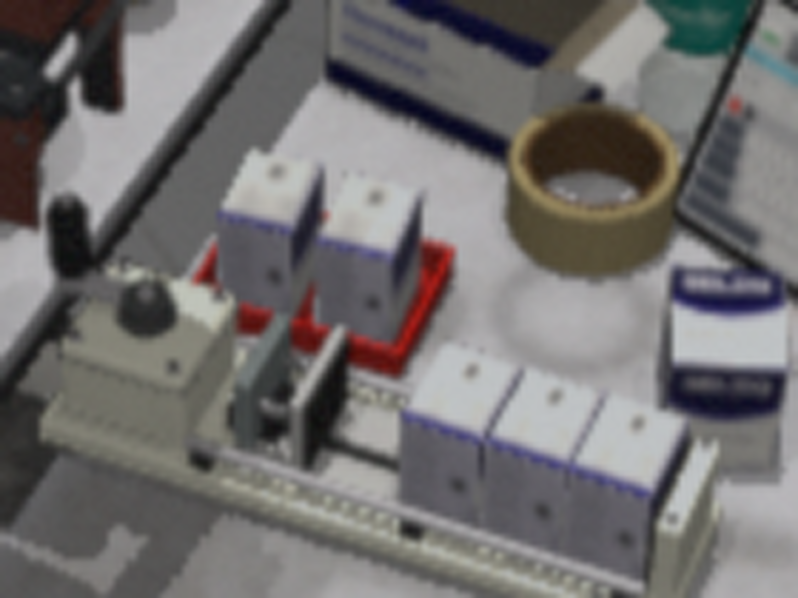

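Three cartons stand closed-up on the bed (400–690, 350–560), two upright in the tray, and the knob is at (68, 235). Next I'll grip the crank.

```bash
python3 -m inch '[[[-0.5,0,30,0,0,0,100],[-0.5,0,60,0,0,0,100],[-0.5,0,68,0,0,0,100],[-0.5,0,68,0,0,0,30],[-0.5,0,68,0,0,0,0],[-0.5,0,68,0,0,0,0],[-0.5,0,68,0,0,0,0],[-0.5,0,68,0,0,0,0],[-0.5,0,68,0,0,0,0],[-0.5,0,68,0,0,0,0],[-0.5,0,68,0,0,0,0],[-0.5,0,68,0,0,0,0]]]'
```

```text
t: 41.4
ee_pos: [548.0, -61.6, 127.7]
orientation: [-2.193, -2.249, 0.0]
ft_force: [1.4, -0.2, 0.3]
width: 22.3
grasp_force: 30.0
```

```bash
python3 -m inch '[[[-3.5,17,0,0,0,0,0],[-13,32,0,0,0,0,0],[-28,41.5,0,0,0,0,0],[-45,45,0,0,0,0,0],[-62,41.5,0,0,0,0,0],[-77,32,0,0,0,0,0],[-86.5,17,0,0,0,0,0],[-90,0,0,0,0,0,0],[-86.5,-17,0,0,0,0,0],[-77,-32,0,0,0,0,0],[-62,-41.5,0,0,0,0,0],[-45,-45,0,0,0,0,0],[-28,-41.5,0,0,0,0,0],[-13,-32,0,0,0,0,0],[-3.5,-17,0,0,0,0,0],[0,0,0,0,0,0,0]]]'
```

```text
t: 43.0
ee_pos: [547.0, -61.3, 127.6]
orientation: [-2.191, -2.249, 0.004]
ft_force: [-4.7, -12.5, 2.6]
width: 22.5
grasp_force: 30.0
```

```bash
python3 -m inch '[[[-2,8.5,0,0,0,0,0],[-4.5,17,0,0,0,0,0],[-4.5,17,0,0,0,0,0]]]'; python3 -m inch '[[[-4,8,0,0,0,0,0],[-10,14.5,0,0,0,0,0],[-10,14.5,0,0,0,0,0]]]';  python3 -m inch '[[[-7,5.5,0,0,0,0,0],[-14.5,9.5,0,0,0,0,0],[-14.5,9.5,0,0,0,0,0]]]'
python3 - <<'E'
from h import *
snap("scene","s13.png",(270,180,350,240),8)
E
```

```text
t: 43.3
ee_pos: [565.9, -65.0, 127.7]
orientation: [-2.193, -2.248, -0.002]
ft_force: [0.9, 4.3, 1.2]
width: 22.7
grasp_force: 30.0
t: 43.6
ee_pos: [580.8, -74.8, 127.7]
orientation: [-2.194, -2.248, -0.003]
ft_force: [1.4, 5.2, 1.1]
width: 22.8
grasp_force: 30.0
t: 43.9
ee_pos: [590.6, -89.3, 127.7]
orientation: [-2.194, -2.248, -0.003]
ft_force: [1.0, 3.6, 0.0]
width: 22.8
grasp_force: 30.0
```

View pics/s13.png

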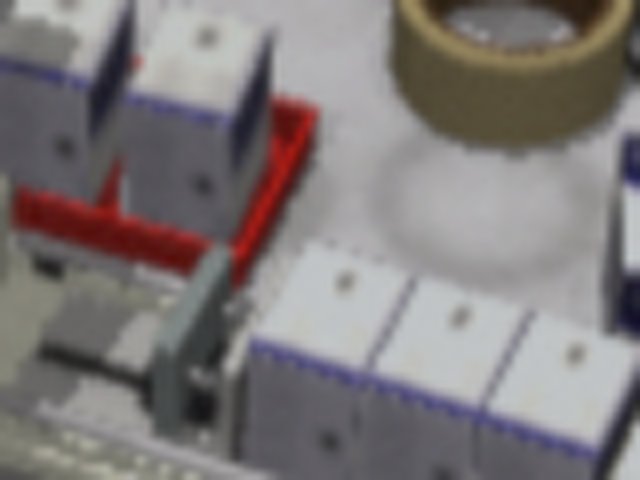

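```bash
python3 -m inch '[[[-5,1.5,0,0,0,0,0]]]'; python3 -m inch '[[[-6,1.3,0,0,0,0,0]]]';python3 -m inch '[[[-6.2,0.6,0,0,0,0,0]]]'
python3 - <<'E'
from h import *
p=status.get_obs()["ee_pos"]; d=p[:2]-np.array([548,-106]); print(np.linalg.norm(d),np.degrees(np.arctan2(d[1],d[0]))-1.45)
E
```

```text
t: 44.05
ee_pos: [592.0, -93.3, 127.8]
orientation: [-2.194, -2.248, -0.004]
ft_force: [2.7, 9.1, -0.7]
width: 22.8
grasp_force: 30.0
t: 44.15
ee_pos: [593.5, -99.3, 127.7]
orientation: [-2.193, -2.249, -0.003]
ft_force: [1.8, 7.2, 0.6]
width: 22.6
grasp_force: 30.0
t: 44.25
ee_pos: [594.2, -105.6, 127.7]
orientation: [-2.193, -2.248, -0.003]
ft_force: [0.9, 7.6, 1.2]
width: 22.3
grasp_force: 30.0
46.15387592768234 -0.9963844723987979
```

```bash
python3 - <<'E'
from h import *
snap("scene","n.png",(262,190,322,240),8)
a=cv2.imread("pics/s12.png"); a=cv2.resize(a,(140,105),interpolation=cv2.INTER_AREA)[40:90,32:92]; a=cv2.resize(a,None,fx=6.5,fy=6.5,interpolation=cv2.INTER_CUBIC)
n=cv2.resize(cv2.imread("pics/n.png"),a.shape[1::-1]); cv2.imwrite("pics/cmp.png",np.hstack([a,n])); print(a.shape)
E
```

```text
(325, 390, 3)
```

View pics/cmp.png

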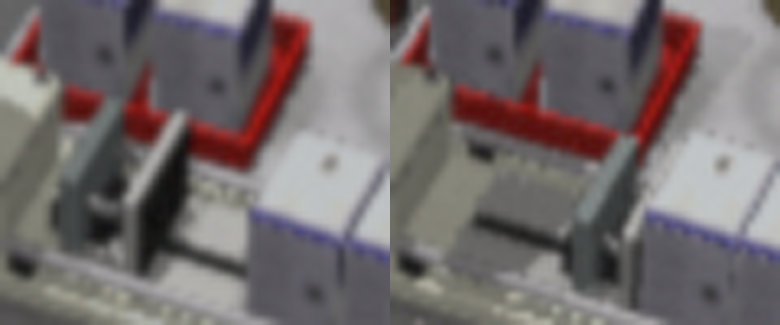

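Before/after: the carriage-to-plate gap closed from about 63 px to 51 px at 2 px/mm, so the spring is compressed 6–7 mm (about 13 N). Resistance rose to match and is well short of solid. Releasing now.

```bash
python3 -m inch '[[[0,0,0,0,0,0,0],[0,0,0,0,0,0,50],[0,0,0,0,0,0,100],[0,0,0,0,0,0,100],[0,0,0,0,0,0,100],[0,0,0,0,0,0,100],[0,0,-20,0,0,0,100],[0,0,-60,0,0,0,100],[0,0,-110,0,0,0,100],[0,0,-150,0,0,0,100],[0,0,-150,0,0,0,100],[0,0,-150,0,0,0,100]]]'
python3 - <<'E'
from h import *
snap("scene","f.png",(262,190,322,240),8)
d=np.abs(cv2.imread("pics/f.png").astype(int)-cv2.imread("pics/n.png")).sum(2)>120
print("changed over press row",d[150:,200:].mean())
print(ctrl.close_job())
E
```

```text
t: 45.5
ee_pos: [593.8, -106.8, 278.6]
orientation: [2.192, 2.248, 0.002]
ft_force: [-0.4, -0.2, -0.4]
width: 87.5
grasp_force: 0.0
changed over press row 0.004514285714285715
the job is handed in; nothing more can be done
None
```

The job is handed in: the three full cartons are clamped in the press at about 13 N (estimated from the spring's travel, not read directly), the two light ones stand upright in the red tray, and the run took about 46 s of the 210 s.

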